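Clear the stand and lean the roughness meter on it

TASK

Sweep the three steel chips off the meter stand onto the bench with the bench brush, and lay the brush down on the bench clear of the stand. Then take the pocket meter from the bench beside the stand and gently lean it on the stand at a reading slope: its display end up and its face to the stand's open front, its lower end on the swept ledge in front of the rubber crossbar, its back against the crossbar, square to the stand and near its middle. Leave the vee block and the liner ring where they are.

Things in the scene. Friction and masses are not known exactly. Their poses are not given: they have to be found in the camera images.
- stand: fixed steel meter stand. Base plate 120 x 150 x 20 mm spans x -75..+45, y -75..+75 mm from its origin, which lies on the bench; its front (-x) faces the robot's left. Its flat top, the ledge, has no lip and is open to the front and both sides. Behind the ledge a level black rubber crossbar (10 mm thick, 64 mm along y) on two 10 mm posts at y = -16 and +16 mm
- ledge (a point): point on the ledge, on the top face of the stand's base plate (20 mm above the bench), 35 mm in front of the stand's origin; axes as the stand's
- bar (a point): centre of the stand's crossbar (5 mm radius), 73.5 mm above the bench and 16.5 mm behind the stand's origin; axes as the stand's
- meter: black pocket roughness meter, a flat slab 112 (x) x 60 (y) x 12 (z) mm, about 0.15 kg, lying face up on the bench beside the stand (not the like one far left on the round table). Origin at the centre of its back (underside), z out of the face with the display and keys, +x towards the display end
- meter_head (a point): middle of the meter's display-end edge, on its back (56 mm from its origin along +x)
- meter_foot (a point): middle of the meter's key-end edge, on its back (56 mm from its origin along -x)
- brush: small bench brush, 30 (x) x 86 (y) x 22 (z) mm, purple back on top and short bristles below (stiff in this scene). Origin at the centre of its underside, its length along y
- chip_1: dark steel chip, a flat thick curl about 18 mm across and 6 mm thick, lying on the stand's ledge at first; origin in its middle, 3 mm above what it lies on
- chip_2: second dark steel chip, like chip_1
- chip_3: third dark steel chip, like chip_1
- vee_block: bystander: grey steel vee block, 50 x 50 x 34 mm, beyond the stand on the right; origin at the centre of its underside
- liner_ring: bystander: plain metal ring standing like a short tube, 62 mm across and 46 mm high, far out on the left; origin at the centre of its underside
Mind the look-alikes: they are no part of the job. Several things look just like the brush: the one meant starts farthest from the robot's base.

How it is judged:
By the outcome, as a careful person would: the job done as asked, in the order asked, and still so for the second after the job is handed in, with the robot touching nothing.
It also fails if it takes over 67 s, if anything falls off the work surface, if the arm or the gripper's body presses on something with over 40 N, if the wrist force passes 120 N, or if a joint passes its speed limit or range.

ROBOT

A 6-joint arm with a two-finger parallel gripper is mounted at the origin on a cart in front of the work surface, level with it; the furniture and walls round the work are solid. World frame = base frame: x ahead of the robot, y to its left, z up, the work surface at z = 0. Lengths are in m, angles in rad, forces in N, time in s.
With the tool pointing down it reaches from about 0.25 to 0.725 m from the base axis. Payload 4 kg.
Tool frame: the origin (TCP) lies at the very end of the fingers, on their centre line; the grasp point (between the pads) lies 19 mm behind it; z points along the fingers, y is the line along which they close (so a half turn about z gives the same grasp; the last joint's range is limited). The gripper opens to 85 mm and grips with 20 to 120 N. Pads are 22 mm wide; open, the fingers measure 114 mm over their backs; the gripper's body (76 mm by 85 mm) begins 54 mm behind the grasp point. The pads swing forward as they close: fully open they stand 13 mm farther back than shut.
Start: joints at [1.188, 0.241, 0.005, 1.335, 0, 1.571], TCP at [0.187, 0.464, 0.198] pointing down, gripper open.
Joint ranges: [-2.72, 2.72], [-1.05, 1.87], [-1.09, 1.28], [-1.99, 2.15], [-1.42, 1.44], [-3.14, 3.14]. Speed limits (rad/s): [2.79, 2.79, 3.14, 3.14, 3.14, 3.14].

INTERFACE

Orientations are given as [roll, pitch, yaw] about the fixed x, y, z axes, in that order (R = Rz(yaw) Ry(pitch) Rx(roll)).
In Python, from station import bot gives the robot as it stands.
- The arm moves only by the tool send_rows, never from a script. Its argument "motion" is one flat list of numbers, 5 for each row, row after row: the shift along the tool's x, y, z in m, then the turn about the tool's z in rad, then the finger opening in m, from 0 to 0.0854. A call has 1 to 20 rows; each row shifts and turns the commanded pose from where the row before left it, along the tool's axes as they then stand; what a row does not reach is not made up. A row lasts 1/8 s, in which the tool goes at most 62.5 mm and 10.7 degrees, less where a joint would pass 70% of its speed; a pose out of reach is approached as far as the arm can. A call with a gripper value outside its range is refused whole. The fingers move at their own pace and stop on an object; the grip force is fixed at half the most. Time passes only in rows, so rows that do not move let the fingers close. It gives the time, the measured TCP pose, the force, the opening and the grip force at its end, in the units of the state.
- bot.observe(): the state, without advancing time (a new reading comes with each control period).
- bot.camera(name): name is "side" or "top"; returns a dict with "frame" (420x560x3 uint8, red, green, blue), "depth" (420x560 float32, m along the optical axis (not along the pixel's ray), 0 where there is no reading), "fovy" (degrees; the focal length in pixels is half the picture's height over the tangent of half this angle, whatever the lens; pixels are square), "cx", "cy" (the principal point, pixels), "extrinsics" (4x4, takes a point from world to camera coordinates). Camera axes: x right, y up, looking along -z (the intrinsics and any distortion apply to the point x, -y, -z); pixel columns grow to the right and rows downward; lengths in m; the calibration is good to about 2 mm. A picture is of the moment at which its call begins.
- bot.finish_job(): hands the job in; it is judged then, once.
The state is a dict: "t": time; "qpos": joint angles; "joint_vel": joint speeds; "effort": joint torques, N m; "eef_pos": TCP position; "orientation": TCP orientation; "ft_force": force on the tool from outside, world axes, zero at the start; "ft_torque": the same for the moment, N m; "grip_width": finger opening in m; "finger_force": force on a finger pad.
Only numpy, scipy, OpenCV 4.12 (cv2) and the standard library are available. Lean on these libraries where they do the work, as an engineer would, in place of code of your own. Each camera call takes 0.05 s, during which the arm holds its last target. There are 200 camera calls.

## Working session

There is one attempt and no reset: what is moved stays moved. The work goes in short steps, Python scripts to look and compute and a tool call to move; the robot and the scene stay as the last step left them, time stands still between calls to the robot, and variables do not carry over. Pictures are saved under pics/ and viewed, at most 10 in all, crops included, and the job is handed in when it is done.

Besides the shell and the picture viewer there is one more tool, called after "Emit:" as name(argument=value, ...), one argument or row to a line, values as JSON. send_rows: Moves the arm, as the interface text tells. Its arguments: {"type":"object","properties":{"motion":{"type":"array","items":{"type":"number"}}},"required":["motion"]}

```bash
mkdir -p pics; ls
cat > h.py <<'E'
import numpy as np, cv2
from station import bot
def cam(n):
    c=bot.camera(n); c['f']=210/np.tan(np.radians(c['fovy'])/2); return c
def pts(c):
    d=c['depth']; v,u=np.mgrid[0:420,0:560]
    P=np.stack([(u-c['cx'])/c['f']*d,-(v-c['cy'])/c['f']*d,-d,np.ones_like(d)],-1)
    W=P@np.linalg.inv(c['extrinsics']).T
    W=W[...,:3]; W[d==0]=np.nan; return W
def ray(c,u,v,z):
    E=np.linalg.inv(c['extrinsics']); o=E[:3,3]
    r=E[:3,:3]@np.array([(u-c['cx'])/c['f'],-(v-c['cy'])/c['f'],-1]); return o+r*(z-o[2])/r[2]
def save(c,n,box=None,s=1):
    f=c['frame'][...,::-1]
    if box: f=f[box[1]:box[3],box[0]:box[2]]
    cv2.imwrite('pics/'+n,cv2.resize(f,None,fx=s,fy=s,interpolation=cv2.INTER_CUBIC))
E
python3 - <<'E'
from h import *
print(bot.observe())
for n in('top','side'):
    c=cam(n); save(c,n+'0.png',s=1.42); np.savez(n+'0.npz',**c)
    print(n,c['fovy'],c['cx'],c['cy'],c['extrinsics'].round(3).tolist(),[k for k in c])
E
```

```text
pics
{'t': 0.0, 'qpos': array([1.18800793e+00, 2.41387776e-01, 3.71273921e-03, 1.33518829e+00,
       2.31017560e-05, 1.57081117e+00]), 'joint_vel': array([-2.57466984e-05, -1.87084821e-05, -3.67036482e-04,  1.49916678e-04,
        3.47137996e-04,  1.18789244e-03]), 'effort': array([-1.64841378e-03, -3.72314394e+01,  2.52409530e+01,  1.70097820e-02,
        4.20722972e-05,  8.57366615e-06]), 'eef_pos': array([0.1864848 , 0.463165  , 0.19702122]), 'orientation': array([-3.13952566e+00, -2.30710292e-05,  2.75878936e+00]), 'ft_force': array([-0.02144491,  0.03207556, -0.97195297]), 'ft_torque': array([0.00833293, 0.00833676, 0.01755754]), 'finger_force': 0.0, 'grip_width': 0.0853776894927703}
top 46.15207536698981 275.82258802740074 208.49872721082755 [[-0.004, -1.0, -0.006, 0.031], [0.987, -0.005, 0.16, -0.569], [-0.16, -0.005, 0.987, -1.356], [0.0, 0.0, 0.0, 1.0]] ['frame', 'depth', 'fovy', 'cx', 'cy', 'extrinsics', 'f']
side 56.79489993184855 276.1700737626128 215.86423263486526 [[0.844, -0.537, 0.009, -0.464], [0.361, 0.58, 0.731, -0.274], [-0.398, -0.613, 0.683, -0.787], [0.0, 0.0, 0.0, 1.0]] ['frame', 'depth', 'fovy', 'cx', 'cy', 'extrinsics', 'f']
```

View pics/top0.png

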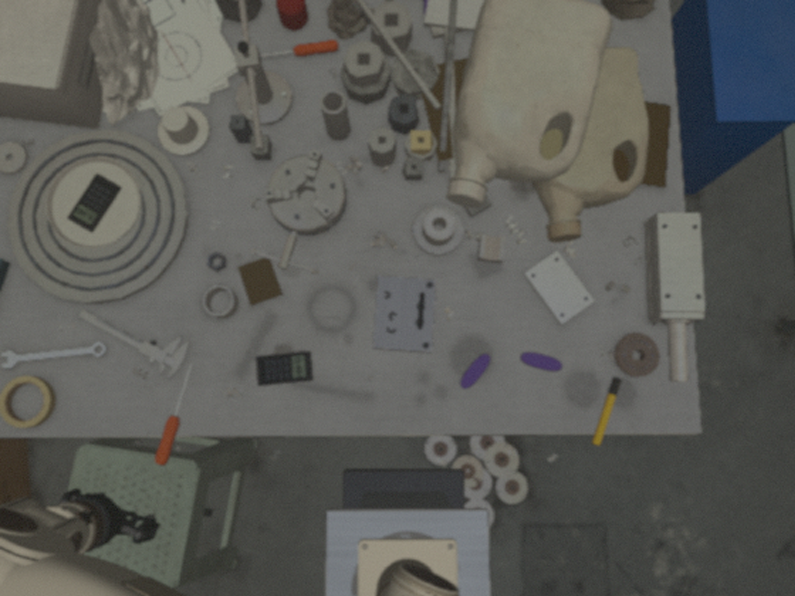

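View pics/side0.png

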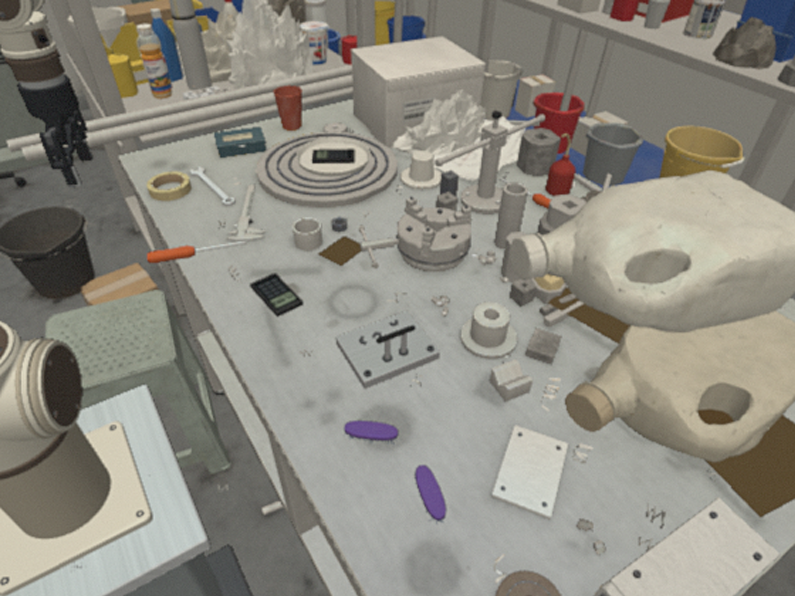

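Top view (1.42x px): the stand is at (403,313), with its bar at (420,312) and chips at (388,295), (391,315) and (390,330). The target meter is at (285,368), display end to the right; its look-alike is on the round table at (94,202). There are two purple brushes, at (475,370) and (541,361), and the right one looks farther from the base. I'll measure next.

```bash
cat > m.py <<'E'
from h import *
def blobs(c,W,mask,amin,z=None):
    n,l,s,ce=cv2.connectedComponentsWithStats(mask.astype(np.uint8))
    for i in range(1,n):
        if s[i,4]<amin: continue
        m=l==i; P=W[m]; P=P[np.isfinite(P[:,0])]
        zz=np.median(P[:,2]) if z is None else z
        v,u=np.nonzero(m)
        Q=np.array([ray(c,a,b,zz)[:2] for a,b in zip(u,v)],np.float32)*1000
        r=cv2.minAreaRect(Q)
        print('px',ce[i].round(1),'n',s[i,4],'z',np.percentile(P[:,2],[5,50,95]).round(4),'ctr',np.round(r[0],1),'size',np.round(r[1],1),'ang',round(r[2],2),'dist',round(np.hypot(*r[0]),1))
E
python3 - <<'E'
from m import *
for n in('top','side'):
    c=dict(np.load(n+'0.npz')); W=pts(c); f=c['frame'].astype(int); R,G,B=f[...,0],f[...,1],f[...,2]
    ok=(W[...,2]>-.02)&(W[...,0]>.1)&(W[...,0]<.9)
    print(n,'bench z',np.nanmedian(W[...,2][(abs(W[...,0]-.4)<.05)&(abs(W[...,1]-.2)<.05)]))
    print('purple');blobs(c,W,(B>G+30)&(R>G+10)&ok,60)
    print('dark');blobs(c,W,(f.max(-1)<75)&ok&(W[...,0]<.75)&(W[...,1]<.5)&(W[...,1]>-.3),12)
    print('z12-30');blobs(c,W,(W[...,2]>.012)&(W[...,2]<.03)&ok&(W[...,0]<.75)&(W[...,1]<.5),300)
    save(c,n+'c.png',(250,180,410,280) if n=='top' else (180,180,400,380),5 if n=='top' else 3)
t=dict(np.load('top0.npz'));s=dict(np.load('side0.npz'))
a=t['frame'][::-1][::-1][180:280,165:410,::-1]; b=s['frame'][180:380,160:400,::-1]
a=cv2.resize(a,None,fx=3,fy=3); b=cv2.resize(b,None,fx=1.45,fy=1.45)
o=np.zeros((600,740,3),np.uint8);o[:300,:735]=a;o[300:590,:348]=b
b=cv2.resize(t['frame'][190:260,255:320,::-1],None,fx=4,fy=4);o[305:305+280,400:660]=b
cv2.imwrite('pics/crop1.png',o)
E
```

```text
top bench z 0.002986027687874926
purple
px [380.8 254.2] n 187 z [0.0186 0.024  0.029 ] ctr [ 439.1 -269.5] size [76.1 23. ] ang 78.36 dist 515.3
px [334.5 260.8] n 186 z [0.0195 0.0243 0.029 ] ctr [ 421.1 -136.9] size [22.4 75.8] ang 50.3 dist 442.8
dark
px [227.2 159.3] n 105 z [0.0315 0.0426 0.0594] ctr [715.9 170.3] size [22.7 99.9] ang 27.16 dist 735.9
px [120.8 155.5] n 13 z [0.0258 0.0284 0.032 ] ctr [731.6 483.3] size [ 3.3 27.5] ang 84.71 dist 876.8
px [309.3 155.9] n 17 z [0.0201 0.0317 0.0471] ctr [726.8 -69.5] size [18.2 10.4] ang 79.93 dist 730.1
px [303.7 169.1] n 13 z [0.0308 0.0386 0.0434] ctr [685.4 -52.5] size [27.4  4.8] ang 59.18 dist 687.4
px [389.7 168. ] n 12 z [0.0746 0.0877 0.0996] ctr [ 675.1 -289.4] size [14.   5.7] ang 89.69 dist 734.5
px [153.1 184.2] n 71 z [0.0035 0.0177 0.0234] ctr [646.5 389.7] size [33.4 32.3] ang 1.97 dist 754.9
px [182.7 197.7] n 615 z [0.005  0.0098 0.0153] ctr [608.9 300.9] size [84.5 66. ] ang 18.81 dist 679.2
px [148.2 208.1] n 15 z [0.0074 0.0193 0.0265] ctr [576.4 399. ] size [ 7.6 31.1] ang 56.13 dist 701.1
px [296.  218.9] 
[... 1434 characters left out ...]
4 0.2751] ctr [207.8 499.4] size [11.8 72.1] ang 0.12 dist 540.9
px [238.5 160.3] n 24 z [0.003  0.008  0.0113] ctr [641.7 373.7] size [16.9 29.7] ang 58.29 dist 742.5
px [193.2 206.3] n 454 z [0.0054 0.0117 0.0143] ctr [425.7 237.3] size [ 59.  115.9] ang 4.78 dist 487.4
px [277.7 235.2] n 89 z [0.0727 0.0764 0.0797] ctr [532.7 -34.9] size [10.9 70.5] ang 82.88 dist 533.8
z12-30
px [271.5 244.4] n 1951 z [0.0165 0.0199 0.0238] ctr [536.2  -3.8] size [125.1 152. ] ang 85.6 dist 536.2
px [261.4 302.4] n 428 z [0.016  0.0219 0.0242] ctr [ 419.6 -143.8] size [32.9 83.2] ang 49.61 dist 443.6
px [303.1 346.2] n 513 z [0.019  0.022  0.0244] ctr [ 437.4 -275.3] size [85.9 30. ] ang 74.57 dist 516.9
```

View pics/crop1.png

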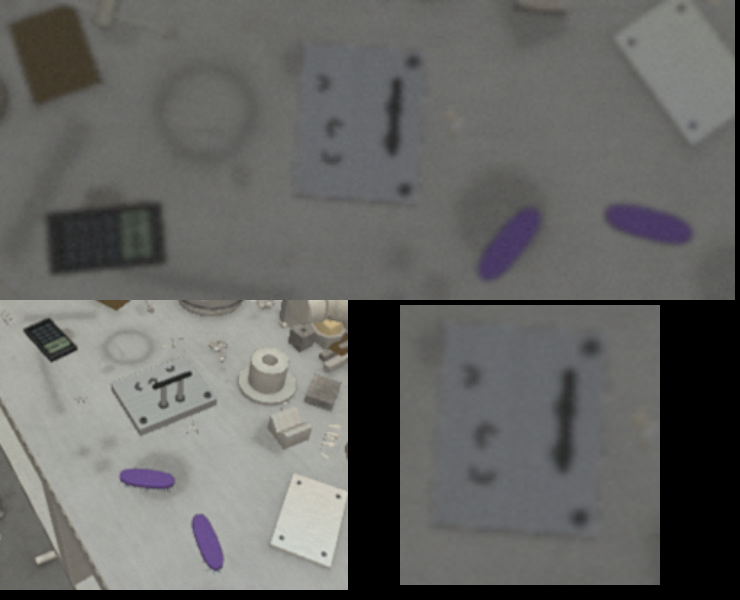

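The crop confirms two brush candidates: left at about (334,261) px, 443 mm from the base, and right at (381,254) px, 516 mm. The right one is farthest, so it's the one meant. The display end of the meter faces the stand. The top and side views differ by several mm in y, so I'll check both against the gripper when it's over the work.

```bash
cat > plan.py <<'E'
import json,sys,os
import numpy as np
F='cmd.json'
def load(): return json.load(open(F)) if os.path.exists(F) else [0.187,0.464,0.198,2.759]
def plan(way):
    """way: list of (x,y,z,yaw,open,nrows); prints rounded rows, stores the commanded pose"""
    p=load(); out=[]
    for x,y,z,w,g,n in way:
        s=list(p); e=[x,y,z,w]
        for i in range(1,n+1):
            t=[s[k]+(e[k]-s[k])*i/n for k in range(4)]
            c,q=np.cos(p[3]),np.sin(p[3]); dx,dy=t[0]-p[0],t[1]-p[1]
            r=[round(c*dx+q*dy,3),round(q*dx-c*dy,3),round(p[2]-t[2],3),round(p[3]-t[3],2)]
            p=[p[0]+c*r[0]+q*r[1],p[1]+q*r[0]-c*r[1],p[2]-r[2],p[3]-r[3]]
            out.append(r+[g])
    json.dump(p,open(F,'w'))
    print(len(out),'rows; end',np.round(p,4)); print(','.join('%g'%v for r in out for v in r))
E
python3 -c "
from plan import *
plan([(0.438,-0.272,0.12,1.33,.0854,17),(0.438,-0.272,0.12,1.33,.0854,2)])"
```

```text
19 rows; end [ 0.4381 -0.2722  0.12    1.329 ]
-0.03,-0.035,0.005,0.08,0.0854,-0.032,-0.032,0.004,0.09,0.0854,-0.036,-0.029,0.005,0.08,0.0854,-0.037,-0.026,0.004,0.09,0.0854,-0.04,-0.023,0.005,0.08,0.0854,-0.041,-0.019,0.005,0.08,0.0854,-0.043,-0.016,0.004,0.09,0.0854,-0.044,-0.013,0.005,0.08,0.0854,-0.045,-0.008,0.004,0.09,0.0854,-0.046,-0.005,0.005,0.08,0.0854,-0.045,-0.001,0.004,0.08,0.0854,-0.046,0.003,0.005,0.09,0.0854,-0.045,0.007,0.005,0.08,0.0854,-0.045,0.011,0.004,0.09,0.0854,-0.043,0.014,0.005,0.08,0.0854,-0.042,0.018,0.004,0.08,0.0854,-0.041,0.021,0.005,0.09,0.0854,0,-0,-0,-0,0.0854,0,-0,-0,-0,0.0854
```

Emit:
send_rows(
  motion=[-0.03,-0.035,0.005,0.08,0.0854,-0.032,-0.032,0.004,0.09,0.0854,-0.036,-0.029,0.005,0.08,0.0854,-0.037,-0.026,0.004,0.09,0.0854,-0.04,-0.023,0.005,0.08,0.0854,-0.041,-0.019,0.005,0.08,0.0854,-0.043,-0.016,0.004,0.09,0.0854,-0.044,-0.013,0.005,0.08,0.0854,-0.045,-0.008,0.004,0.09,0.0854,-0.046,-0.005,0.005,0.08,0.0854,-0.045,-0.001,0.004,0.08,0.0854,-0.046,0.003,0.005,0.09,0.0854,-0.045,0.007,0.005,0.08,0.0854,-0.045,0.011,0.004,0.09,0.0854,-0.043,0.014,0.005,0.08,0.0854,-0.042,0.018,0.004,0.08,0.0854,-0.041,0.021,0.005,0.09,0.0854,0,0,0,0,0.0854,0,0,0,0,0.0854],
)

```text
t: 2.48
eef_pos: [0.4368, -0.2717, 0.1192]
orientation: [-3.139, -0.001, 1.329]
ft_force: [-0.5, -1.2, 0.3]
grip_width: 0.0855
finger_force: 0.0
```

Run:
```python
from m import *
s=bot.observe(); print(s['t'],s['eef_pos'],s['orientation'],s['qpos'],s['ft_force'])
im=[]
for n in('top','side'):
    c=cam(n); np.savez(n+'1.npz',**c); W=pts(c); f=c['frame'][...,::-1].copy()
    p=c['extrinsics']@np.r_[s['eef_pos'],1]; u=c['cx']+c['f']*p[0]/-p[2]; v=c['cy']+c['f']*p[1]/p[2]
    print(n,'TCP px',u,v)
    k=4;x0,y0=int(u)-45,int(v)-55; g=cv2.resize(f[y0:y0+110,x0:x0+90],None,fx=k,fy=k)
    cv2.drawMarker(g,(int((u-x0+.5)*k),int((v-y0+.5)*k)),(0,0,255),0,12,1); im.append(g)
    # robot points by height bins
    near=(abs(W[...,0]-s['eef_pos'][0])<.1)&(abs(W[...,1]-s['eef_pos'][1])<.1)
    for z in np.arange(.1,.3,.02):
        q=W[near&(W[...,2]>z)&(W[...,2]<z+.02)]
        if len(q)>3: print(round(z,2),len(q),q.min(0).round(3),q.max(0).round(3))
cv2.imwrite('pics/tcp.png',np.hstack(im))
# improved side fit using height-filtered top faces
c=dict(np.load('side0.npz'));W=pts(c);f=c['frame'].astype(int);R,G,B=f[...,0],f[...,1],f[...,2]
z=W[...,2]
print('side top faces');
blobs(c,W,(abs(z-.02)<.0025)&(W[...,0]<.7)&(W[...,1]<.2),250)
blobs(c,W,(abs(z-.012)<.0025)&(f.max(-1)<110)&(W[...,0]<.7)&(W[...,1]<.4)&(W[...,1]>.1),200)
```

```text
2.475 [ 0.43680195 -0.27171165  0.11922297] [-3.13948101e+00 -1.03675787e-03  1.32897292e+00] [-5.56690819e-01  3.18603268e-01 -9.96217559e-02  1.15490021e+00
  3.31829244e-04  1.25592744e+00] [-0.47639628 -1.17320386  0.26018805]
top TCP px 389.14107405950983 252.70977438464558
0.16 6 [ 0.387 -0.272  0.166] [ 0.488 -0.247  0.178]
0.18 11 [ 0.384 -0.271  0.181] [ 0.486 -0.247  0.198]
0.2 52 [ 0.373 -0.286  0.201] [ 0.512 -0.239  0.22 ]
0.22 87 [ 0.368 -0.286  0.22 ] [ 0.51  -0.241  0.24 ]
0.24 47 [ 0.372 -0.294  0.24 ] [ 0.509 -0.241  0.26 ]
0.26 108 [ 0.375 -0.295  0.26 ] [ 0.506 -0.24   0.278]
0.28 42 [ 0.403 -0.256  0.282] [ 0.47  -0.232  0.299]
side TCP px 304.3039754689745 317.39376735170964
0.16 76 [ 0.381 -0.296  0.165] [ 0.49  -0.254  0.18 ]
0.18 146 [ 0.381 -0.296  0.18 ] [ 0.49  -0.253  0.2  ]
0.2 290 [ 0.362 -0.303  0.2  ] [ 0.505 -0.245  0.22 ]
0.22 545 [ 0.363 -0.303  0.22 ] [ 0.506 -0.244  0.24 ]
0.24 493 [ 0.365 -0.302  0.24 ] [ 0.503 -0.245  0.26 ]
0.26 506 [ 0.368 -0.302  0.26 ] [ 0.504 -0.244  0.28 ]
0.28 346 [ 0.399 -0.312  0.28 ] [ 0.46 -0.26  0.3 ]
side top faces
px [271.2 243.4] n 1621 z [0.018  0.0199 0.0218] ctr [537.2  -2.4] size [122.2 150.2] ang 85.57 dist 537.2
px [261.5 302.5] n 250 z [0.0185 0.0213 0.0224] ctr [ 420.3 -143. ] size [31.7 82.4] ang 50.5 dist 444.0
px [303.3 346.8] n 309 z [0.0191 0.0214 0.0223] ctr [ 438.  -274.6] size [84.8 29.5] ang 74.57 dist 517.0
px [193.9 205.4] n 456 z [0.01   0.012  0.0141] ctr [427.5 241.6] size [ 58.7 110.3] ang 4.8 dist 491.1
```

View pics/tcp.png

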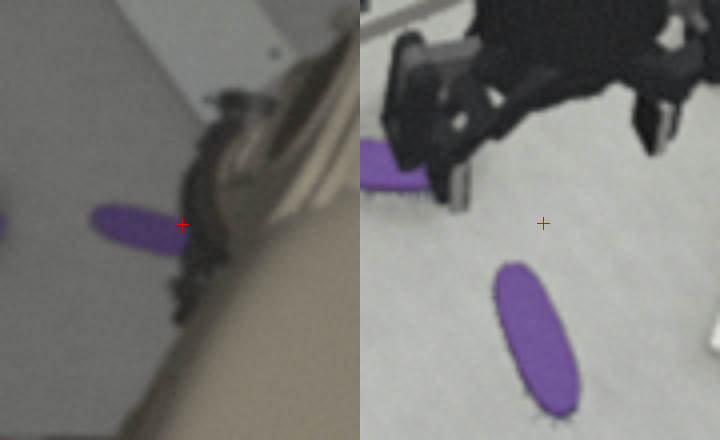

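The marker check shows the finger pair straddling the commanded TCP. Side depth reads about 3 mm low in y and top about 3 mm high, so averaging the two puts both within about 2 mm: stand centre (537.5, 1), brush (438.5, -272), meter (428, 244.5). Next I grasp the brush.

```bash
python3 -c "
from plan import *
plan([(0.440,-0.2725,0.007,1.335,.0854,5),(0.440,-0.2725,0.007,1.335,.0,7)])"
```

```text
12 rows; end [ 0.44   -0.2726  0.007   1.339 ]
0,0,0.023,-0,0.0854,0,0.001,0.022,-0,0.0854,0,0,0.023,-0,0.0854,0,0.001,0.022,-0,0.0854,0,-0,0.023,-0.01,0.0854,0,-0,-0,0,0,0,-0,-0,0,0,0,-0,-0,0,0,0,-0,-0,0,0,0,-0,-0,0,0,0,-0,-0,0,0,0,-0,-0,0,0
```

Emit:
send_rows(
  motion=[0,0,0.023,0,0.0854,0,0.001,0.022,0,0.0854,0,0,0.023,0,0.0854,0,0.001,0.022,0,0.0854,0,0,0.023,-0.01,0.0854,0,0,0,0,0,0,0,0,0,0,0,0,0,0,0,0,0,0,0,0,0,0,0,0,0,0,0,0,0,0],
)

```text
t: 3.95
eef_pos: [0.4397, -0.273, 0.007]
orientation: [3.141, 0.0, 1.339]
ft_force: [0.4, 0.6, 0.1]
grip_width: 0.0
finger_force: 0.0
```

Run:
```python
from m import *
im=[]
for n in('top','side'):
    c=cam(n); np.savez(n+'2.npz',**c); W=pts(c); f=c['frame'].astype(int); R,G,B=f[...,0],f[...,1],f[...,2]
    print(n); blobs(c,W,(B>G+30)&(R>G+10)&(W[...,0]>.1)&(W[...,0]<.9),20)
    s=bot.observe(); p=c['extrinsics']@np.r_[s['eef_pos'],1]; u=c['cx']+c['f']*p[0]/-p[2]; v=c['cy']+c['f']*p[1]/p[2]
    print(u,v,-p[2]); k=4;x0,y0=int(u)-45,int(v)-65; g=cv2.resize(c['frame'][y0:y0+110,x0:x0+90,::-1],None,fx=k,fy=k)
    cv2.drawMarker(g,(int((u-x0+.5)*k),int((v-y0+.5)*k)),(0,0,255),0,12,1); im.append(g)
cv2.imwrite('pics/g1.png',np.hstack(im))
```

```text
top
px [373.9 252.6] n 76 z [0.0187 0.0231 0.0283] ctr [ 441.5 -250. ] size [33.6 25.6] ang 89.75 dist 507.4
px [334.3 260.8] n 189 z [0.0188 0.0237 0.029 ] ctr [ 421.5 -136.8] size [23.2 75.4] ang 50.3 dist 443.2
380.90759765693485 254.5108533741069 1.4179278583089263
side
px [261.1 302.6] n 387 z [0.0172 0.022  0.0243] ctr [ 418.5 -143.5] size [30.7 80.9] ang 50.51 dist 442.4
px [304.3 352.2] n 306 z [0.0188 0.022  0.0242] ctr [ 433.7 -285.7] size [62.8 27.8] ang 74.67 dist 519.3
302.51993769183997 347.67195840190425 0.7900714524794816
```

View pics/g1.png

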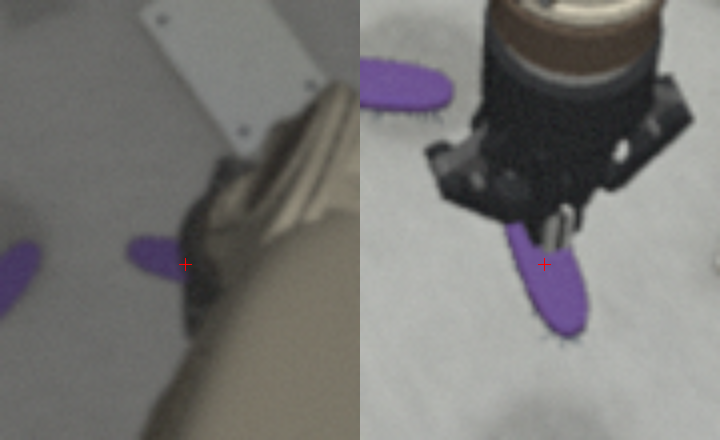

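The fingers shut above the brush back without touching it: the tip is at crop (558,248), over the purple, and there's no force. So the real finger ends are higher than the reported TCP. I'll read the tip height from the depth.

Run:
```python
from m import *
c=dict(np.load('side2.npz'));W=pts(c);f=c['frame'].astype(int)
for v in range(332,352,2): print(v,[(u,W[v,u].round(3).tolist(),int(f[v,u].max())) for u in (304,306,308)])
# rays at tip pixel assuming tip lies on tool axis: closest approach of ray with vertical axis through TCP
s=bot.observe();E=np.linalg.inv(c['extrinsics']);o=E[:3,3]
for u,v in((305,344),(306.5,344),(306.5,342)):
    a=ray(c,u,v,0);b=ray(c,u,v,.06)
    h=(b-a)[:2];t=np.dot(s['eef_pos'][:2]-a[:2],h)/h.dot(h);p=a+(b-a)*t;print(u,v,p.round(4),s['eef_pos'].round(4))
```

```text
332 [(304, [0.429, -0.284, 0.094], 41), (306, [0.433, -0.286, 0.092], 31), (308, [0.441, -0.282, 0.08], 49)]
334 [(304, [0.428, -0.286, 0.089], 40), (306, [0.433, -0.286, 0.086], 49), (308, [0.439, -0.285, 0.079], 161)]
336 [(304, [0.428, -0.286, 0.083], 84), (306, [0.435, -0.285, 0.075], 96), (308, [0.439, -0.285, 0.071], 85)]
338 [(304, [0.431, -0.284, 0.07], 116), (306, [0.435, -0.285, 0.067], 98), (308, [0.439, -0.286, 0.065], 101)]
340 [(304, [nan, nan, nan], 117), (306, [0.436, -0.285, 0.059], 82), (308, [0.439, -0.287, 0.06], 103)]
342 [(304, [0.432, -0.284, 0.053], 119), (306, [0.437, -0.285, 0.05], 66), (308, [0.44, -0.286, 0.05], 119)]
344 [(304, [0.432, -0.284, 0.047], 119), (306, [0.444, -0.277, 0.023], 106), (308, [0.448, -0.279, 0.023], 140)]
346 [(304, [0.439, -0.278, 0.022], 149), (306, [0.442, -0.28, 0.022], 150), (308, [0.445, -0.283, 0.025], 142)]
348 [(304, [0.436, -0.282, 0.023], 144), (306, [0.44, -0.283, 0.021], 147), (308, [0.442, -0.286, 0.024], 144)]
350 [(304, [0.434, -0.285, 0.022], 152), (306, [0.437, -0.287, 0.022], 149), (308, [0.44, -0.289, 0.023], 146)]
305 344 [ 0.4426 -0.2756  0.023 ] [ 0.4396 -0.2729  0.0069]
306.5 344 [ 0.4448 -0.2777  0.0239] [ 0.4396 -0.2729  0.0069]
306.5 342 [ 0.4445 -0.2773  0.0317] [ 0.4396 -0.2729  0.0069]
```

Depth puts the finger ends at z≈0.046 while the reported TCP is 0.007. In xy they agree with the TCP to 1–2 mm. I'll reopen, descend in steps, and watch force and depth.

Emit:
send_rows(
  motion=[0,0,0,0,0.0854,0,0,0,0,0.0854,0,0,0,0,0.0854,0,0,0,0,0.0854,0,0,0,0,0.0854,0,0,0.01,0,0.0854,0,0,0.01,0,0.0854],
)

```text
t: 4.92
eef_pos: [0.4395, -0.2728, -0.0139]
orientation: [-3.141, -0.0, 1.339]
ft_force: [-0.0, -0.1, 0.1]
grip_width: 0.0857
finger_force: 0.0
```

```bash
cat >> m.py <<'E'
def tips(n='side'):
    """lowest gripper points near the TCP, from depth: dark/grey points above the brush"""
    s=bot.observe(); c=cam(n); W=pts(c); e=s['eef_pos']; w=s['orientation'][2]
    d=W-e; a=d[...,0]*np.cos(w)+d[...,1]*np.sin(w); b=d[...,0]*np.sin(w)-d[...,1]*np.cos(w)
    f=c['frame'].astype(int); sat=f.max(-1)-f.min(-1)
    for lo,hi in((-.065,-.03),(-.03,.03),(.03,.065)):
        m=(abs(a)<.02)&(b>lo)&(b<hi)&(f.max(-1)<130)&(sat<25)&(W[...,2]>.005)
        if m.sum()>3: print(lo,m.sum(),'z',np.percentile(W[m][:,2],[0,3,10,50]).round(3),'b',np.percentile(b[m],[5,95]).round(3),'a',np.percentile(a[m],[5,95]).round(3))
    print(s['t'],e.round(4),s['ft_force'].round(1),s['grip_width']); return c
E
python3 - <<'E'
from m import *
c=tips(); np.savez('side3.npz',**c)
E
```

```text
-0.065 916 z [0.037 0.052 0.081 0.136] b [-0.063 -0.032] a [-0.018  0.007]
-0.03 155 z [0.017 0.093 0.097 0.114] b [-0.03   0.027] a [-0.02  -0.012]
0.03 405 z [0.034 0.04  0.051 0.097] b [0.036 0.064] a [-0.017  0.006]
4.925 [ 0.4395 -0.2728 -0.0139] [-0.  -0.1  0.1] 0.08566419746657479
```

Emit:
send_rows(
  motion=[0,0,0.009,0,0.0854,0,0,0.009,0,0.0854,0,0,0,0,0,0,0,0,0,0,0,0,0,0,0,0,0,0,0,0,0,0,0,0,0,0,0,0,0,0],
)

```text
t: 5.98
eef_pos: [0.4401, -0.2732, -0.0304]
orientation: [3.14, 0.0, 1.339]
ft_force: [-1.0, 0.8, 5.5]
grip_width: 0.0268
finger_force: 59.6
```

The brush is gripped. With the gripper this wide near the bar, I'll hold the brush lengthwise along the stand's x and sweep sideways towards the robot, off the open -y side.

```bash
python3 -c "
from plan import *
json.dump([0.440,-0.2726,-0.031,1.339],open(F,'w'))
plan([(0.440,-0.2726,0.09,1.339,0,4),(0.611,0.0203,0.09,1.494,0,8),(0.611,0.0203,-0.007,1.494,0,4),(0.611,0.0203,-0.007,1.494,0,2)])"
```

```text
18 rows; end [ 0.6105  0.02   -0.007   1.489 ]
0,0,-0.03,0,0,0,0,-0.03,0,0,0,0,-0.031,0,0,0,0,-0.03,0,0,0.041,0.012,0,-0.02,0,0.04,0.014,0,-0.02,0,0.04,0.014,0,-0.02,0,0.04,0.014,0,-0.02,0,0.039,0.016,0,-0.02,0,0.039,0.016,0,-0.02,0,0.039,0.018,0,-0.02,0,0.038,0.017,0,-0.01,0,0,0,0.024,-0,0,0,0,0.025,-0,0,0,0,0.024,-0,0,0,0,0.024,-0,0,0,0,0,-0,0,0,0,0,-0,0
```

Emit:
send_rows(
  motion=[0,0,-0.03,0,0,0,0,-0.03,0,0,0,0,-0.031,0,0,0,0,-0.03,0,0,0.041,0.012,0,-0.02,0,0.04,0.014,0,-0.02,0,0.04,0.014,0,-0.02,0,0.04,0.014,0,-0.02,0,0.039,0.016,0,-0.02,0,0.039,0.016,0,-0.02,0,0.039,0.018,0,-0.02,0,0.038,0.017,0,-0.01,0,0,0,0.024,0,0,0,0,0.025,0,0,0,0,0.024,0,0,0,0,0.024,0,0,0,0,0,0,0],
)

```text
t: 8.1
eef_pos: [0.6086, 0.0197, -0.009]
orientation: [-3.138, 0.0, 1.489]
ft_force: [-0.8, -1.1, -1.3]
grip_width: 0.0271
finger_force: 60.2
```

Run:
```python
from m import *
s=bot.observe();print(s['t'],s['eef_pos'],s['ft_force'],s['grip_width'],s['finger_force'])
c=cam('side');np.savez('side4.npz',**c);W=pts(c); f=c['frame'].astype(int); R,G,B=f[...,0],f[...,1],f[...,2]
blobs(c,W,(B>G+30)&(R>G+10)&(W[...,0]>.1)&(W[...,0]<.9),20)
save(c,'s4.png',(200,150,380,290),4)
```

```text
8.1 [ 0.60859073  0.01971638 -0.0090181 ] [-0.8277549  -1.11688151 -1.26011127] 0.027114707680511503 60.22274348884821
px [294.4 224. ] n 146 z [0.0397 0.0444 0.0469] ctr [607.3   6.7] size [69.6 26.4] ang 70.82 dist 607.3
px [261.  302.7] n 386 z [0.0173 0.0218 0.0238] ctr [ 418.6 -143.4] size [30.7 80.9] ang 50.51 dist 442.5
```

View pics/s4.png

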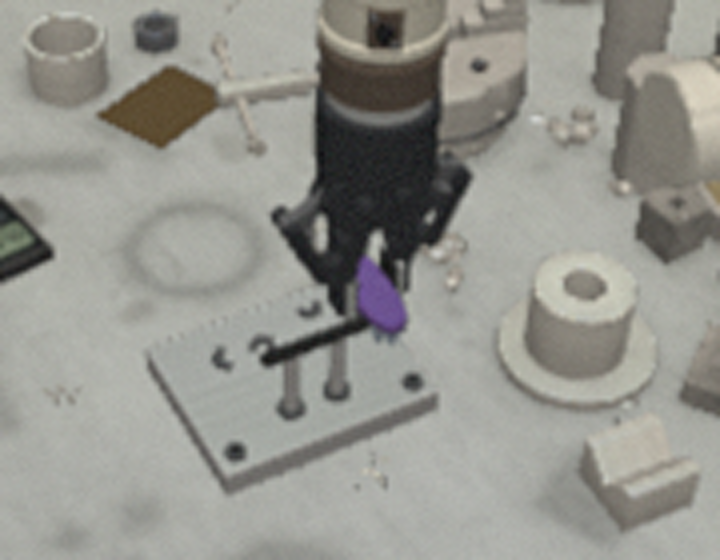

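The brush sits just beyond the last chip at (310,308), with its underside about 2 mm above the ledge and its rear end near the bar line. I'll shift it 5 mm to the front, then sweep.

Emit:
send_rows(
  motion=[0.005,0,0,0,0,0,-0.012,0,0,0,0,-0.014,0,0,0,0,-0.014,0,0,0,0,-0.014,0,0,0,0,-0.014,0,0,0,0,-0.014,0,0,0,0,-0.014,0,0,0,0,-0.014,0,0,0,0,-0.014,0,0,0,0,-0.014,0,0,0,0,-0.014,0,0,0,0,-0.014,0,0,0,0,-0.01,0,0,0,0,0,0,0,0],
)

```text
t: 10.02
eef_pos: [0.434, 0.0391, -0.0073]
orientation: [-3.14, 0.0, 1.489]
ft_force: [0.3, -0.7, -0.7]
grip_width: 0.027
finger_force: 60.2
```

Run:
```python
from m import *
s=bot.observe();print(s['t'],s['eef_pos'],s['ft_force'],s['grip_width'],s['finger_force'])
c=cam('side');save(c,'s5.png',(180,180,330,300),4)
```

```text
10.025 [ 0.43403045  0.03913038 -0.0073097 ] [ 0.27286618 -0.65393345 -0.6646293 ] 0.027008721074460916 60.22712230682373
```

View pics/s5.png

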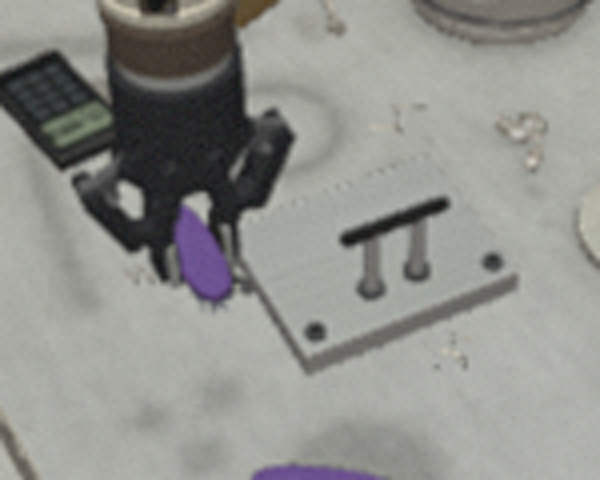

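The ledge is clear and the chips are down on the bench at the robot side of the plate; one is at (243,285). Now I lay the brush back at its original spot on the bench, well away from the stand.

```bash
python3 -c "
from plan import *
json.dump([0.4355,0.0394,-0.007,1.489],open(F,'w'))
plan([(0.4355,0.0394,0.05,1.489,0,2),(0.440,-0.270,0.05,1.489,0,7),(0.440,-0.270,-0.02,1.489,0,3),(0.440,-0.270,-0.029,1.489,0,2)])
plan([(0.440,-0.270,-0.029,1.489,.0854,4),(0.440,-0.270,0.05,1.489,.0854,3),(.429,.246,.06,1.658,.0854,11)])
"
```

```text
14 rows; end [ 0.4402 -0.27   -0.029   1.489 ]
0,0,-0.029,0,0,0,0,-0.028,0,0,-0.044,0.004,0,0,0,-0.044,0.005,0,0,0,-0.044,0.004,0,0,0,-0.044,0.004,0,0,0,-0.044,0.004,0,0,0,-0.044,0.005,0,0,0,-0.044,0.004,0,0,0,0,-0,0.023,0,0,0,-0,0.024,0,0,0,-0,0.023,0,0,0,-0,0.005,0,0,0,-0,0.004,0,0
18 rows; end [0.4286 0.2456 0.06   1.659 ]
0,-0,0,0,0.0854,0,-0,0,0,0.0854,0,-0,0,0,0.0854,0,-0,0,0,0.0854,0,-0,-0.026,0,0.0854,0,-0,-0.027,0,0.0854,0,-0,-0.026,0,0.0854,0.047,-0.005,-0.001,-0.02,0.0854,0.046,-0.004,-0.001,-0.01,0.0854,0.047,-0.003,-0.001,-0.02,0.0854,0.047,-0.003,-0.001,-0.01,0.0854,0.047,-0.002,-0.001,-0.02,0.0854,0.047,-0.001,-0,-0.01,0.0854,0.047,-0.001,-0.001,-0.02,0.0854,0.047,0.001,-0.001,-0.01,0.0854,0.047,0.001,-0.001,-0.02,0.0854,0.047,0.001,-0.001,-0.01,0.0854,0.046,0.002,-0.001,-0.02,0.0854
```

Emit:
send_rows(
  motion=[0,0,-0.029,0,0,0,0,-0.028,0,0,-0.044,0.004,0,0,0,-0.044,0.005,0,0,0,-0.044,0.004,0,0,0,-0.044,0.004,0,0,0,-0.044,0.004,0,0,0,-0.044,0.005,0,0,0,-0.044,0.004,0,0,0,0,0,0.023,0,0,0,0,0.024,0,0,0,0,0.023,0,0,0,0,0.005,0,0,0,0,0.004,0,0],
)

```text
t: 11.82
eef_pos: [0.4405, -0.2707, -0.0289]
orientation: [3.141, 0.0, 1.489]
ft_force: [0.4, -0.1, -0.7]
grip_width: 0.0271
finger_force: 60.2
```

Emit:
send_rows(
  motion=[0,0,0,0,0.0854,0,0,0,0,0.0854,0,0,0,0,0.0854,0,0,0,0,0.0854,0,0,-0.026,0,0.0854,0,0,-0.027,0,0.0854,0,0,-0.026,0,0.0854,0.047,-0.005,-0.001,-0.02,0.0854,0.046,-0.004,-0.001,-0.01,0.0854,0.047,-0.003,-0.001,-0.02,0.0854,0.047,-0.003,-0.001,-0.01,0.0854,0.047,-0.002,-0.001,-0.02,0.0854,0.047,-0.001,0,-0.01,0.0854,0.047,-0.001,-0.001,-0.02,0.0854,0.047,0.001,-0.001,-0.01,0.0854,0.047,0.001,-0.001,-0.02,0.0854,0.047,0.001,-0.001,-0.01,0.0854,0.046,0.002,-0.001,-0.02,0.0854],
)

```text
t: 14.08
eef_pos: [0.4282, 0.2469, 0.0602]
orientation: [3.141, -0.0, 1.66]
ft_force: [0.6, -0.5, 0.3]
grip_width: 0.085
finger_force: 0.0
```

Run:
```python
from m import *
s=bot.observe();print(s['t'],s['eef_pos'],s['orientation'],s['ft_force'])
o=np.zeros((600,720,3),np.uint8)
for n in ('side','top'):
    c=cam(n);W=pts(c); f=c['frame'].astype(int); R,G,B=f[...,0],f[...,1],f[...,2]
    np.savez(n+'6.npz',**c)
    print(n);blobs(c,W,(B>G+30)&(R>G+10)&(W[...,0]>.1)&(W[...,0]<.9),20)
    if n=='side':
        w=W[...,1];blobs(c,W,(f.max(-1)<85)&(W[...,2]<.016)&(W[...,0]<.7)&(W[...,1]<.4)&(W[...,1]>-.12),8)
        o[:420,:]=cv2.resize(c['frame'][160:300,140:380,::-1],None,fx=3,fy=3)
    else: o[420:600,:270]=cv2.resize(c['frame'][200:260,240:330,::-1],None,fx=3,fy=3)
cv2.imwrite('pics/s6.png',o)
```

```text
14.075 [0.42820327 0.24694945 0.06017228] [ 3.14100763e+00 -7.99913842e-05  1.65964273e+00] [ 0.61729684 -0.50209657  0.30000738]
side
px [261.1 302.7] n 383 z [0.0167 0.022  0.0242] ctr [ 418.3 -143.8] size [31.  80.6] ang 52.21 dist 442.3
px [303.  344.9] n 464 z [0.0188 0.0221 0.0242] ctr [ 438.7 -273.1] size [82.9 28.2] ang 84.77 dist 516.7
px [238.7 155.7] n 12 z [0.0037 0.0083 0.0127] ctr [654.  395.7] size [11.6 16.5] ang 58.3 dist 764.4
px [238.3 160.2] n 34 z [0.0015 0.0073 0.0139] ctr [643.5 377.1] size [22.6 30.1] ang 58.29 dist 745.8
px [193.2 206.4] n 478 z [0.0045 0.0118 0.0142] ctr [426.  236.9] size [ 60.5 115.6] ang 6.01 dist 487.4
px [237.6 249.6] n 20 z [0.0027 0.0055 0.0122] ctr [455.3  34.4] size [11.8 28.3] ang 7.18 dist 456.6
px [190.7 361.8] n 16 z [-0.7835 -0.7786 -0.7734] ctr [299.  240.3] size [ 7.5 34.3] ang 81.95 dist 383.6
px [153.6 403.2] n 925 z [-0.6849 -0.6766 -0.1664] ctr [114.3 101.8] size [111.6 162.3] ang 0.2 dist 153.1
px [216.7 410.2] n 16 z [-0.7859 -0.7808 -0.7737] ctr [304.5  14.8] size [13.4 13.3] ang 84.54 dist 304.8
top
px [334.4 260.7] n 187 z [0.0186 0.0239 0.0271] ctr [ 421.6 -136.3] size [22.6 75.7] ang 49.18 dist 443.1
px [379.8 253.6] n 179 z [0.0192 0.0243 0.0285] ctr [ 441.4 -266.9] size [74.3 22.2] ang 84.99 dist 515.8
```

View pics/s6.png

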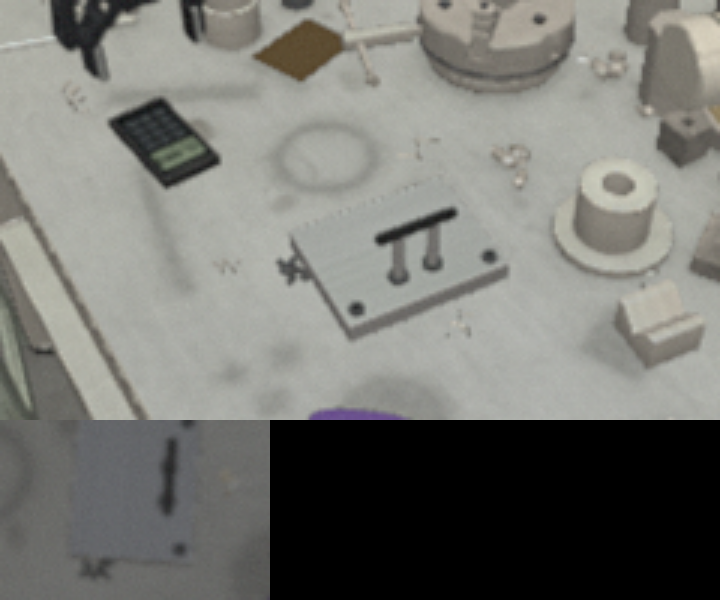

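All three chips lie on the bench against the plate's near edge at (290,265), the ledge is clean, and the brush is at (440,-270) mm. Averaging the views again reproduces the known release point. Now I grasp the meter.

Emit:
send_rows(
  motion=[0,0,0.03,0,0.0854,0,0,0.03,0,0.0854,0,0,0.025,0,0.0854,0,0,0.012,0,0.0854,0,0,0.003,0,0.0854,0,0,0,0,0.0854],
)

```text
t: 14.92
eef_pos: [0.429, 0.2454, -0.0395]
orientation: [3.141, -0.0, 1.658]
ft_force: [0.1, 0.1, -0.2]
grip_width: 0.0855
finger_force: 0.0
```

Run:
```python
from m import *
c=tips()
```

```text
-0.065 830 z [0.01  0.026 0.056 0.18 ] b [-0.062 -0.032] a [-0.018  0.009]
-0.03 410 z [0.006 0.009 0.011 0.069] b [-0.029  0.027] a [-0.019  0.015]
0.03 270 z [0.01  0.015 0.024 0.072] b [0.033 0.063] a [-0.018  0.005]
14.925 [ 0.429   0.2454 -0.0395] [ 0.1  0.1 -0.2] 0.08545945855477075
```

Emit:
send_rows(
  motion=[0,0,0.001,0,0.0854,0,0,0,0,0.05,0,0,0,0,0.05,0,0,0,0,0.05,0,0,0,0,0.05],
)

```text
t: 15.6
eef_pos: [0.4299, 0.2467, -0.038]
orientation: [3.138, -0.003, 1.659]
ft_force: [-3.4, -0.8, 21.0]
grip_width: 0.0584
finger_force: 72.5
```

Meter gripped, though the fingertips touched the bench on closing (21 N, within limits). I'll lift slightly and test whether a wider opening command softens the grip, so the meter can pivot gently between the pads later.

Emit:
send_rows(
  motion=[0,0,-0.004,0,0.05,0,0,-0.004,0,0.05,0,0,0,0,0.056,0,0,0,0,0.056],
)

```text
t: 16.1
eef_pos: [0.428, 0.2451, -0.0335]
orientation: [-3.141, 0.0, 1.659]
ft_force: [-0.5, -0.6, -2.2]
grip_width: 0.0582
finger_force: 64.4
```

Emit:
send_rows(
  motion=[0,0,0,0,0.058,0,0,0,0,0.058],
)

```text
t: 16.35
eef_pos: [0.4282, 0.2452, -0.0333]
orientation: [-3.141, 0.0, 1.659]
ft_force: [-1.1, 0.4, -0.8]
grip_width: 0.0584
finger_force: 64.4
```

Emit:
send_rows(
  motion=[0,0,0.005,0,0.058,0,0,0,0,0.0586,0,0,0,0,0.0586],
)

```text
t: 16.73
eef_pos: [0.4288, 0.2455, -0.038]
orientation: [3.141, -0.0, 1.659]
ft_force: [1.1, 0.0, 0.4]
grip_width: 0.0592
finger_force: 50.7
```

Emit:
send_rows(
  motion=[0,0,0,0,0.0592,0,0,0,0,0.0592],
)

```text
t: 16.98
eef_pos: [0.4285, 0.2454, -0.0382]
orientation: [3.141, 0.0, 1.659]
ft_force: [1.6, 0.2, -1.2]
grip_width: 0.0593
finger_force: 28.7
```

Grip force is proportional near contact: 0.058 → 64 N, 0.0592 → 29 N. I'll carry the meter firmly and soften the grip for the pivot.

```bash
python3 -c "
from plan import *
json.dump([.4286,.2456,-.038,1.659],open(F,'w'))
plan([(.4286,.2456,-.038,1.659,.057,1),(.4286,.2456,.065,1.659,.057,4),(.539,.0154,.065,1.494,.057,7),(.539,.0154,.065,1.494,.057,2)])"
cat >> m.py <<'E'
O=np.array([.5364,-.014]);AX=np.array([-.077,-.997]);AY=np.array([.997,-.077])
def meter(c,lo=.03):
    """plane/edges of the meter face from dark points, in stand axes (mm, deg)"""
    W=pts(c); f=c['frame'].astype(int); q=W[...,:2]-O; X=q@AX*1000; Y=q@AY*1000; Z=W[...,2]*1000
    m=(f.max(-1)<150)&(abs(Y)<60)&(X>-120)&(X<120)&(Z>lo*1000)&(Z<150)
    return X,Y,Z,m
E
```

```text
14 rows; end [0.5389 0.0153 0.065  1.499 ]
0,0,0,0,0.057,0,0,-0.026,0,0.057,0,0,-0.026,0,0.057,0,0,-0.025,0,0.057,0,0,-0.026,0,0.057,-0.034,0.013,0,0.02,0.057,-0.034,0.013,0,0.03,0.057,-0.033,0.015,0,0.02,0.057,-0.034,0.015,0,0.02,0.057,-0.033,0.016,0,0.03,0.057,-0.032,0.017,0,0.02,0.057,-0.032,0.017,0,0.02,0.057,0,0,0,0,0.057,0,0,0,0,0.057
```

Emit:
send_rows(
  motion=[0,0,0,0,0.057,0,0,-0.026,0,0.057,0,0,-0.026,0,0.057,0,0,-0.025,0,0.057,0,0,-0.026,0,0.057,-0.034,0.013,0,0.02,0.057,-0.034,0.013,0,0.03,0.057,-0.033,0.015,0,0.02,0.057,-0.034,0.015,0,0.02,0.057,-0.033,0.016,0,0.03,0.057,-0.032,0.017,0,0.02,0.057,-0.032,0.017,0,0.02,0.057,0,0,0,0,0.057,0,0,0,0,0.057],
)

```text
t: 18.73
eef_pos: [0.5377, 0.0152, 0.0643]
orientation: [-3.14, -0.0, 1.499]
ft_force: [0.2, 0.2, -0.9]
grip_width: 0.0585
finger_force: 65.2
```

Run:
```python
from m import *
s=bot.observe();print(s['t'],s['eef_pos'],s['orientation'],s['grip_width'],s['finger_force'])
c=cam('side');np.savez('side7.npz',**c);X,Y,Z,m=meter(c)
k=m&(Z>60)&(Z<135)
for x in range(-90,60,15):
    q=k&(X>=x)&(X<x+15)
    if q.sum()>2: print(x,q.sum(),np.percentile(Z[q],[5,50,95]).round(0),np.percentile(Y[q],[3,97]).round(0))
save(c,'s7.png',(180,130,350,270),4)
```

```text
18.725 [0.53771281 0.01518729 0.06426854] [-3.13964389e+00 -2.73359376e-04  1.49857988e+00] 0.05845152900449238 65.21202564239502
-75 32 [113. 114. 116.] [ 5. 27.]
-60 59 [113. 115. 116.] [-11.  26.]
-45 96 [113. 115. 125.] [-19.  29.]
-30 206 [111. 116. 133.] [-43.  40.]
-15 119 [111. 114. 116.] [-30.  27.]
0 126 [ 84. 114. 116.] [-30.  27.]
15 309 [ 68. 107. 115.] [-32.  30.]
30 4 [108. 111. 114.] [-28.   7.]
```

View pics/s7.png

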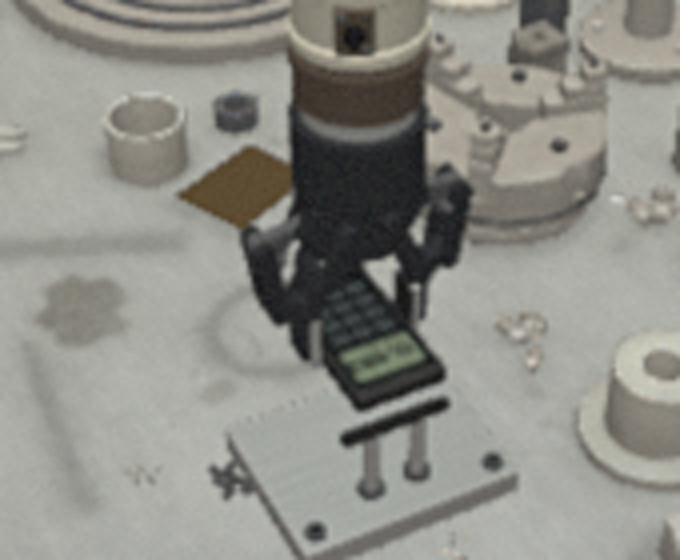

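The meter is held level above the bar, display end to the rear, and centred within about 1.5 mm. Next is the pivot: touch the bar with the back near the head, then arc down so the bar tilts the meter in a softened grip.

```bash
cat > arc.py <<'E'
from plan import *
O=np.array([.5364,-.014]);AX=np.array([-.077,-.997]);AY=np.array([.997,-.077])
def P(th,sc,g,n,sy=0.,lift=0,yaw=1.499):
    t=np.radians(th);u=np.array([np.cos(t),np.sin(t)]);nn=np.array([-u[1],u[0]])
    C=np.array([16.5,73.5])+5*nn; p=(C-(sc-54)*u+6*nn)/1000
    xy=O+p[0]*AX+sy*AY
    print(th,'P',(p*1000).round(1),'foot',(C-sc*u).round(1))
    return (xy[0]+.0012,xy[1],p[1]-.0445+.0007+lift,yaw,g,n)
E
python3 -c "
from arc import *
a=[P(0,100,.057,3,lift=.004),P(0,100,.0595,2,lift=.001)]+[P(t,100-t*.1,.0595,2) for t in (5,10,15,20,25)]
plan(a)
print()
plan([P(t,s,.0595,n) for t,s,n in ((30,97,2),(35,92,2),(40,84,3),(45,77,3),(48,74,2))])
"
```

```text
0 P [-29.5  84.5] foot [-83.5  78.5]
0 P [-29.5  84.5] foot [-83.5  78.5]
5 P [-29.8  80.5] foot [-83.1  69.8]
10 P [-29.7  76.5] foot [-81.9  61.2]
15 P [-29.3  72.6] foot [-79.9  52.8]
20 P [-28.6  68.8] foot [-77.3  44.7]
25 P [-27.6  65.1] foot [-74.   36.8]
15 rows; end [0.5398 0.0133 0.021  1.499 ]
0,0,0.007,0,0.057,0,0.001,0.007,-0,0.057,0,-0,0.006,-0,0.057,0,-0,0.002,-0,0.0595,0,-0,0.001,-0,0.0595,0,-0,0.003,-0,0.0595,0,-0,0.002,-0,0.0595,0,-0,0.002,-0,0.0595,0,-0,0.002,-0,0.0595,-0,-0,0.002,-0,0.0595,-0,-0,0.002,-0,0.0595,-0,-0,0.002,-0,0.0595,-0.001,-0,0.002,-0,0.0595,-0,-0,0.002,-0,0.0595,-0.001,-0,0.002,-0,0.0595

30 P [-26.2  61.5] foot [-70.   29.3]
35 P [-20.9  60.7] foot [-61.7  24.8]
40 P [-13.6  62.6] foot [-51.1  23.3]
45 P [-7.5 65. ] foot [-41.5  22.6]
48 P [-5.1 66. ] foot [-36.7  21.9]
12 rows; end [ 0.5382 -0.0087  0.022   1.499 ]
-0.001,-0,0.002,-0,0.0595,-0,-0,0.001,-0,0.0595,-0.003,-0,0.001,-0,0.0595,-0.002,-0,0,-0,0.0595,-0.003,-0,-0.001,0,0.0595,-0.002,-0,-0,-0,0.0595,-0.003,-0,-0.001,-0,0.0595,-0.002,-0,-0.001,0,0.0595,-0.002,-0,-0,-0,0.0595,-0.002,-0,-0.001,-0,0.0595,-0.001,-0,-0.001,-0,0.0595,-0.001,-0,-0,-0,0.0595
```

Emit:
send_rows(
  motion=[0,0,0.007,0,0.057,0,0.001,0.007,0,0.057,0,0,0.006,0,0.057,0,0,0.002,0,0.0595,0,0,0.001,0,0.0595,0,0,0.003,0,0.0595,0,0,0.002,0,0.0595,0,0,0.002,0,0.0595,0,0,0.002,0,0.0595],
)

```text
t: 19.9
eef_pos: [0.5403, 0.0155, 0.0333]
orientation: [3.14, -0.001, 1.499]
ft_force: [0.1, 3.6, 2.2]
grip_width: 0.0597
finger_force: 18.1
```

```bash
cat >> m.py <<'E'
def tilt():
    s=bot.observe();print(s['t'],s['eef_pos'].round(4),s['ft_force'].round(1),s['grip_width'].round(4),s['finger_force'])
    c=cam('side');X,Y,Z,m=meter(c);x0,=[(s['eef_pos'][:2]-O)@AX*1000]
    k=m&(abs(Y)<24)&(X>x0+14)&(X<x0+62)&(Z>82)&(Z<150)
    A=np.c_[X[k],Y[k],np.ones(k.sum())]; z=Z[k]
    for _ in range(5):
        co=np.linalg.lstsq(A,z,rcond=None)[0]; r=z-A@co; g=abs(r)<max(3,1.5*np.median(abs(r))); A,z=A[g],z[g]
    print('n',len(z),'tilt',np.degrees(np.arctan(co[0])).round(1),'roll',np.degrees(np.arctan(co[1])).round(1),'face z at P',(co@[x0,0,1]).round(1),'rms',r.std().round(1),'Xmax',A[:,0].max().round(0),'zmax',z.max().round(0)); return c
E
python3 -c "
from m import *
tilt()"
```

```text
Traceback (most recent call last):
  File "m.py", line 28, in tilt
    s=bot.observe();print(s['t'],s['eef_pos'].round(4),s['ft_force'].round(1),s['grip_width'].round(4),s['finger_force'])
                                                                              ^^^^^^^^^^^^^^^^^^^^^
AttributeError: 'float' object has no attribute 'round'
```

```bash
sed -i "s/s\['grip_width'\].round(4)/s['grip_width']/" m.py; python3 -c "
from m import *
tilt()"
```

```text
19.9 [0.5403 0.0155 0.0333] [0.1 3.6 2.2] 0.05973710128743939 18.103283643722534
n 144 tilt 0.1 roll -0.6 face z at P 89.9 rms 1.1 Xmax 29.0 zmax 92.0
```

```bash
cat > prof.py <<'E'
from m import *
s=bot.observe();print(s['t'],s['eef_pos'].round(4),s['ft_force'].round(1),s['grip_width'],s['finger_force'],'PX',(s['eef_pos'][:2]-O)@AX*1000)
c=cam('side');np.savez('sideL.npz',**c);X,Y,Z,m=meter(c,.02)
for x in range(-90,60,10):
    q=m&(X>=x)&(X<x+10)&(abs(Y)<27)&(Z<150)
    if q.sum()>2: print(x,q.sum(),np.percentile(Z[q],[3,25,50,75,97]).round(0),np.percentile(Y[q],[3,97]).round(0))
E
python3 prof.py
```

```text
19.95 [0.5402 0.0154 0.033 ] [1.1 2.7 2.4] 0.05958279792637141 18.116797506809235 PX -29.6420654800013
-80 14 [75. 76. 77. 77. 78.] [ 1. 26.]
-70 20 [22. 77. 78. 79. 80.] [-7. 26.]
-60 31 [21. 79. 80. 81. 81.] [-6. 24.]
-50 43 [80. 81. 82. 82. 83.] [-14.  25.]
-40 53 [ 54.  82.  83.  85. 140.] [-26.  23.]
-30 56 [ 83.  84.  85.  86. 135.] [-24.  25.]
-20 130 [ 22.  86. 136. 145. 149.] [-25.  26.]
-10 62 [ 85.  87.  88.  89. 144.] [-26.  25.]
0 63 [23. 88. 89. 90. 91.] [-25.  25.]
10 99 [22. 44. 89. 91. 93.] [-25.  23.]
20 244 [22. 42. 73. 89. 92.] [-24.  24.]
```

The profile shows the meter tilting as planned, about 8.5° with the pivot where expected and only about 3 N of contact force. Continuing the arc.

Emit:
send_rows(
  motion=[0,0,0.002,0,0.0595,0,0,0.002,0,0.0595,0,0,0.002,0,0.0595,-0.001,0,0.002,0,0.0595,0,0,0.002,0,0.0595,-0.001,0,0.002,0,0.0595,-0.001,0,0.002,0,0.0595,0,0,0.001,0,0.0595],
)

```text
t: 21.0
eef_pos: [0.5394, 0.0119, 0.0177]
orientation: [-3.142, 0.0, 1.499]
ft_force: [2.6, 2.8, 2.7]
grip_width: 0.0594
finger_force: 19.1
```

```bash
python3 prof.py
```

```text
21.0 [0.5394 0.0119 0.0177] [2.6 2.8 2.7] 0.0594325318172593 19.149474799633026 PX -26.05388232685858
-80 4 [42. 43. 43. 43. 43.] [ 8. 24.]
-70 14 [30. 46. 49. 50. 51.] [-15.  25.]
-60 21 [21. 51. 53. 54. 55.] [-24.  25.]
-50 22 [56. 57. 58. 60. 61.] [-11.  25.]
-40 32 [ 21.  62.  65.  67. 127.] [-26.  24.]
-30 31 [ 67.  69.  71.  72. 123.] [-25.  23.]
-20 111 [ 22.  77. 130. 139. 149.] [-25.  23.]
-10 115 [ 74.  82. 130. 140. 148.] [-25.  26.]
0 38 [21. 84. 86. 88. 89.] [-25.  23.]
10 86 [24. 34. 74. 91. 93.] [-26.  24.]
20 250 [22. 45. 74. 89. 95.] [-24.  24.]
```

Tilt is about 29°, on plan. Continue with the sliding and steepening phase.

Emit:
send_rows(
  motion=[-0.003,0,0.001,0,0.0595,-0.002,0,0,0,0.0595,-0.003,0,-0.001,0,0.0595,-0.002,0,0,0,0.0595,-0.003,0,-0.001,0,0.0595,-0.002,0,-0.001,0,0.0595],
)

```text
t: 21.8
eef_pos: [0.5377, -0.0006, 0.0198]
orientation: [-3.14, -0.005, 1.5]
ft_force: [0.5, 11.4, 2.9]
grip_width: 0.0595
finger_force: 20.3
```

```bash
python3 prof.py
```

```text
21.8 [ 0.5377 -0.0006  0.0198] [ 0.5 11.4  2.9] 0.05950555455970675 20.300065577030182 PX -13.482515781365635
-60 8 [21. 36. 43. 44. 45.] [-24.  19.]
-50 13 [30. 47. 49. 51. 52.] [-18.  22.]
-40 18 [21. 53. 56. 57. 58.] [-19.  26.]
-30 20 [ 43.  62.  64.  67. 127.] [-25.  23.]
-20 29 [ 22.  69.  73.  74. 125.] [-25.  22.]
-10 68 [ 75.  81. 129. 140. 147.] [-26.  26.]
0 128 [ 62. 122. 135. 142. 149.] [-27.  26.]
10 73 [22. 32. 60. 92. 96.] [-24.  22.]
20 186 [ 21.  32.  61.  77. 102.] [-24.  24.]
30 87 [ 92.  96.  97. 100. 103.] [-25.  23.]
40 3 [20. 20. 20. 20. 21.] [ 4. 25.]
```

Emit:
send_rows(
  motion=[0,0,0,0,0.0597,-0.002,0,0,0,0.0597,-0.002,0,-0.001,0,0.0597,-0.001,0,-0.001,0,0.0597,0,0,0,0,0.0597],
)

```text
t: 22.48
eef_pos: [0.537, -0.0064, 0.0216]
orientation: [-3.139, -0.003, 1.5]
ft_force: [0.6, 8.2, 2.2]
grip_width: 0.0598
finger_force: 12.8
```

```bash
python3 prof.py
```

```text
22.475 [ 0.537  -0.0064  0.0216] [0.6 8.2 2.2] 0.0598324932869669 12.768534868955612 PX -7.609883754206183
-70 3 [21. 21. 21. 21. 21.] [-23.  24.]
-50 8 [41. 43. 44. 47. 47.] [-4. 26.]
-40 12 [30. 50. 52. 55. 56.] [-7. 25.]
-30 12 [34. 59. 61. 63. 64.] [-15.  19.]
-20 21 [ 20.  66.  70.  73. 129.] [-26.  24.]
-10 22 [ 21.  75.  77.  81. 127.] [-26.  25.]
0 90 [ 62. 129. 136. 143. 149.] [-26.  22.]
10 134 [ 23.  52.  98. 138. 148.] [-27.  25.]
20 169 [ 21.  32.  57.  75. 105.] [-23.  23.]
30 108 [ 98. 101. 103. 106. 107.] [-25.  25.]
```

Tilt is about 41°, with the back on the bar and the foot about 8 mm above the ledge. A small rear-and-down move should finish the rotation.

Emit:
send_rows(
  motion=[-0.001,0,0.001,0,0.0598,-0.001,0,0.001,0,0.0598,-0.001,0,0.001,0,0.0598,0,0,0,0,0.0598],
)

```text
t: 23.02
eef_pos: [0.5368, -0.0093, 0.0192]
orientation: [-3.14, -0.003, 1.5]
ft_force: [-0.5, 7.6, 5.3]
grip_width: 0.06
finger_force: 9.8
```

```bash
python3 prof.py
```

```text
23.025 [ 0.5368 -0.0093  0.0192] [-0.5  7.6  5.3] 0.05999546027022111 9.753319770097733 PX -4.707992340223824
-60 3 [20. 20. 21. 21. 21.] [-19.  21.]
-40 4 [22. 35. 41. 45. 47.] [-22.  21.]
-30 5 [20. 21. 21. 55. 56.] [-21.   9.]
-20 10 [ 20.  21.  63. 110. 126.] [-25.  21.]
-10 10 [ 35.  75.  78. 123. 124.] [-24.  25.]
0 79 [ 84. 128. 135. 143. 149.] [-26.  20.]
10 149 [ 24.  74. 126. 139. 149.] [-26.  25.]
20 189 [ 22.  34.  63.  76. 109.] [-24.  24.]
30 87 [ 99. 103. 104. 106. 109.] [-25.  24.]
```

Forces are small and the tilt is near 47°. Now I ease the grip open in small steps so the foot settles.

Emit:
send_rows(
  motion=[0,0,0,0,0.06,0,0,0,0,0.0601,0,0,0,0,0.0602,0,0,0,0,0.0604,0,0,0,0,0.0606,0,0,0,0,0.061,0,0,0,0,0.061],
)

```text
t: 23.95
eef_pos: [0.5378, -0.011, 0.0189]
orientation: [3.142, 0.0, 1.499]
ft_force: [-0.7, -1.5, -0.8]
grip_width: 0.0608
finger_force: 0.2
```

```bash
python3 prof.py
python3 - <<'E'
from m import *
c=cam('top');np.savez('topL.npz',**c);X,Y,Z,m=meter(c,.02)
for x in range(-60,60,10):
    q=m&(X>=x)&(X<x+10)&(abs(Y)<27)&(Z<150)
    if q.sum()>2: print('top',x,q.sum(),np.percentile(Z[q],[3,25,50,75,97]).round(0),np.percentile(Y[q],[3,97]).round(0))
E
```

```text
23.95 [ 0.5378 -0.011   0.0189] [-0.7 -1.5 -0.8] 0.06084998537552824 0.16812643501907587 PX -3.1122977514304737
-70 3 [20. 21. 21. 21. 21.] [-18.  11.]
-30 4 [24. 46. 55. 55. 57.] [-19.  23.]
-20 10 [ 20.  21.  62. 111. 129.] [-26.  16.]
-10 13 [ 39.  77. 123. 124. 126.] [-26.  23.]
0 56 [ 21. 127. 133. 143. 150.] [-25.  23.]
10 190 [ 23.  76. 128. 139. 149.] [-26.  25.]
20 186 [ 21.  32.  60.  75. 108.] [-24.  22.]
30 88 [ 98. 102. 104. 106. 109.] [-25.  25.]
```

Emit:
send_rows(
  motion=[0,0,0,0,0.063,0,0,0,0,0.066,0,0,0,0,0.072,0,0,0,0,0.08,0,0,0,0,0.0854,0,0,0,0,0.0854,0,0,-0.01,0,0.0854,0,0,-0.02,0,0.0854,0,0,-0.03,0,0.0854,0,0,-0.04,0,0.0854,0,0,-0.04,0,0.0854,0.04,0,-0.02,0,0.0854,0.05,0,0,0,0.0854,0.05,0,0,0,0.0854,0.05,0,0,0,0.0854,0.05,0,0,0,0.0854,0,0,0,0,0.0854],
)

```text
t: 26.18
eef_pos: [0.5548, 0.232, 0.1792]
orientation: [3.141, -0.001, 1.504]
ft_force: [0.3, -1.2, 0.7]
grip_width: 0.0854
finger_force: 0.0
```

Run:
```python
from m import *
s=bot.observe();print(s['t'],s['eef_pos'],s['ft_force'])
o=np.zeros((600,720,3),np.uint8)
for n in('top','side'):
    c=cam(n);np.savez(n+'F.npz',**c);X,Y,Z,m=meter(c,.024)
    print(n)
    k=m&(Z<125)&(abs(Y)<50)&(X<50)
    for x in range(-60,60,8):
        q=k&(X>=x)&(X<x+8)
        if q.sum()>2: print(x,q.sum(),np.percentile(Z[q],[3,25,50,75,97]).round(0),np.percentile(Y[q],[3,50,97]).round(0))
    if n=='side': o[:420]=cv2.resize(c['frame'][150:290,170:410,::-1],None,fx=3,fy=3)
    else: o[420:,:400]=cv2.resize(c['frame'][190:260,210:365,::-1],(400,180))
cv2.imwrite('pics/fin.png',o)
```

```text
26.175 [0.55480796 0.23199189 0.1791664 ] [ 0.32372457 -1.22549693  0.70818775]
top
-60 25 [24. 24. 26. 28. 32.] [-45.   1.  43.]
-52 63 [25. 33. 37. 39. 43.] [-42.  -3.  30.]
-44 63 [26. 42. 44. 46. 51.] [-31.  -1.  45.]
-36 69 [24. 48. 53. 55. 59.] [-37.  -1.  43.]
-28 68 [25. 58. 62. 64. 69.] [-46.  -1.  30.]
-20 75 [25. 64. 68. 72. 75.] [-44.  -3.  46.]
-12 68 [25. 76. 79. 80. 87.] [-42.  -2.  29.]
-4 71 [25. 84. 87. 90. 93.] [-40.  -1.  30.]
4 72 [ 34.  92.  95.  98. 102.] [-35.  -2.  30.]
12 81 [ 26.  99. 103. 105. 109.] [-42.  -5.  28.]
20 71 [ 25. 105. 108. 110. 112.] [-39.  -3.  29.]
28 29 [ 24.  26. 103. 107. 110.] [-26.   1.  48.]
36 14 [24. 25. 26. 27. 28.] [-43.  27.  47.]
side
-44 6 [32. 34. 38. 40. 40.] [-29. -29.  -5.]
-36 10 [29. 36. 43. 45. 49.] [-29. -28.   9.]
-28 11 [40. 46. 53. 56. 59.] [-29. -27.  22.]
-20 10 [50. 54. 60. 63. 67.] [-29. -28.  -1.]
-12 11 [55. 64. 68. 71. 75.] [-30. -28.  16.]
-4 12 [61. 71. 75. 79. 83.] [-29. -28.  18.]
4 13 [26. 75. 81. 87. 91.] [-29. -27.  14.]
12 85 [25. 51. 77. 79. 98.] [-34. -13.  32.]
20 185 [ 25.  41.  69.  76. 106.] [-32.  -3.  29.]
28 110 [ 99. 102. 105. 107. 108.] [-28.   1.  28.]
36 6 [101. 102. 103. 103. 103.] [-21. -13.  17.]
```

View pics/fin.png

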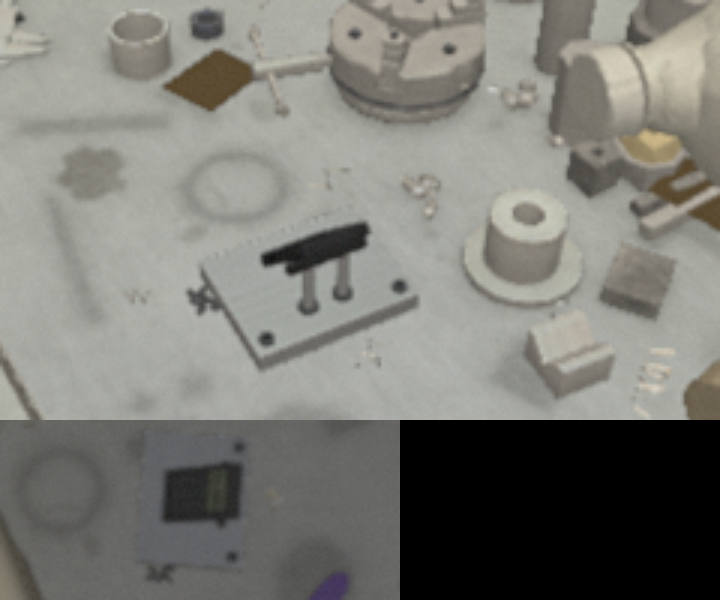

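The meter leans at about 45° with its back on the bar and its foot on the clean ledge about 44 mm in front of the origin. It's square to the stand within about 2° and within about 2 mm of its middle. The chips are on the bench at (205,298) px, the brush and bystanders are clear, and the arm is away, so I'm handing it in.

```bash
python3 -c "
from station import bot
print(bot.finish_job())"
```

```text
the job is handed in; nothing more can be done
None
```

I handed the job in at about 26 s: the three chips are swept off onto the bench, the brush is laid down clear of the stand, and the meter leans at about 45° on the ledge against the crossbar; the judge returned no verdict.

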